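# Fasten the water filter's cap with a push rivet

### The job

Fasten the blue cap of the white water filter: take the orange push rivet out of the bamboo coasters, put it into the hole in the cap's ear until its head lies on the ear, the black centre pin still standing up, and let go of it. Then press the pin in until it is flush with the rivet's head, gently: the thin ear cracks above 25 N. Leave the other things on the counter where they are, and end with the gripper clear of everything.

Things in the scene. Friction and masses are not known exactly. Their poses are not given: they have to be found in the camera images.
- rivet: orange push rivet, about 70 g. Origin: centre of the underside of its round head, z up. Head 30 mm diameter, 12 mm thick (top 12 mm above the origin). Below it a 16 mm round shank, 10 mm long, its end tapered, then two small legs, to 21 mm below the origin, that spread as the pin goes in. It starts in the coasters' hole, head resting on them. Grip it by the head; the pin fits between the fingers
- pin (a joint): how far the black centre pin (12 mm diameter, flat top) is pressed in: 0 = up, its top 10 mm above the head's top; 0.010 m = flush with the head, where it stops hard. It moves only when pushed with about 10 N, all the way, and stays where it is left. Starts between 0 and 0.0015
- pin_top (a point): centre of the flat top of the rivet's black centre pin
- filter_cap: blue cap on the white filter housing (130 x 210 x 50 mm, fixed, height differs a little). Origin on its underside, z up. A 92 mm disc with a 29 mm high dome lies 25 mm along +y, a 46 x 46 x 8 mm ear 66 mm along -y. Pushed with over 5 N it sinks on a dragging collar by 1 to 12 mm, not known beforehand, and stays; its soft gasket also yields some mm at under 10 N and springs back. Then it stops hard
- ear_hole (a point): centre of the mouth of the round 17 mm hole in the ear, at the height of the ear's top face. The hole goes through the 8 mm ear, with a wider 26 mm hole below it, over 20 mm deep. It sinks with the cap
- coasters: two square bamboo coasters, 90 x 90 mm, stacked to 24 mm and fixed to the counter, with an 18 mm hole in the middle in which the rivet stands. Origin at the centre of the underside
- kettle: squat aluminium kettle, 170 mm diameter, 156 mm high with its handle, loose bystander. Origin under its centre
- jar: lidded glass jar with a wire latch, 92 mm diameter, 126 mm high, loose bystander. Origin under its centre
- mug: white enamel mug, 80 mm diameter, 80 mm high, loose bystander. Origin under its centre
- phin: aluminium drip coffee filter, 84 mm diameter, 80 mm high, loose bystander. Origin under its centre
- glass_cup: drinking glass, 66 mm diameter, 90 mm high, loose bystander. Origin under its centre
- coaster: single square bamboo coaster, 90 x 90 x 12 mm, loose bystander. Origin under its centre
- spoon: spoon lying on the counter, loose bystander

How it is judged:
By the outcome, as a careful person would: the job done as asked, in the order asked, and still so for the second after the job is handed in, with the robot touching nothing.
It also fails if it takes over 61 s, if anything falls off the work surface, if the arm or the gripper's body presses on something with over 40 N, if the wrist force passes 120 N, or if a joint passes its speed limit or range.

### The arm

A 6-joint arm with a two-finger parallel gripper is mounted at the origin on the work surface. World frame = base frame: x ahead of the robot, y to its left, z up, the work surface at z = 0. Lengths are in mm, angles in degrees, forces in N, time in s.
With the tool pointing down it reaches from about 300 to 850 mm from the base axis. Payload 4.2 kg.
Tool frame: the origin (TCP) lies midway between the tips of the shut fingers; the grasp point (between the pads) lies 19 mm behind it; z points along the fingers, y is the line along which they close (so a half turn about z gives the same grasp; the last joint's range is limited). The gripper opens to 91 mm and grips with 3 to 60 N. Pads are 32 mm wide; open, the fingers measure 118 mm over their backs; the gripper's body (76 mm by 178 mm) begins 60 mm behind the grasp point.
Start: joints at [-76.375, 18.312, 89.639, -0, 72.044, -1.146], TCP at [146.602, -556.017, 175.076] pointing down, gripper open.
Joint ranges: [-177.97, 177.97], [-48.28, 115.42], [12.27, 149.76], [-77.06, 257.06], [2.81, 150.46], [-146.56, 146.56]. Speed limits (degrees/s): [147.25, 147.25, 180, 180, 180, 180].

### API

Orientations are given as [roll, pitch, yaw] about the fixed x, y, z axes, in that order (R = Rz(yaw) Ry(pitch) Rx(roll)).
In Python, from workcell import env gives the robot as it stands.
- The arm moves only by the shell command python3 drive.py [OPENING] [FORCE], which reads ROWS from standard input. ROWS is a JSON list that holds a single list of rows (three levels of brackets), with 1 to 8 rows, each of 6 numbers: dx, dy, dz in shares of the most that a row can go, 1 being 50 mm, then a rotation vector rx, ry, rz in units of 2 degrees; each row shifts and turns the commanded pose from where the row before left it, along the tool's axes as they then stand; what a row does not reach is not made up. A row lasts 1/10 s, in which the tool goes at most 50 mm and 8.59 degrees, less where a joint would pass 70% of its speed; a pose out of reach is approached as far as the arm can. OPENING is the finger opening in mm, set as the command begins (- or left out keeps the last). The fingers move at their own pace and stop on an object; FORCE is the grip in N (left out, the last holds). Time passes only in rows, so rows that do not move let the fingers close. It prints the time, the measured TCP pose, the force, the opening and the grip force at its end. Input that does not fit is refused with a message, and nothing moves.
- env.state(): the state, without advancing time (a new reading comes with each control period).
- env.grab_frame(name): name is "scene" or "side" or "wrist"; returns the picture (420x560x3 uint8, blue, green, red); there is no depth.
- env.camera_model(name): a dict with "fx", "fy", "cx", "cy" (pixels), "T" (4x4, takes a point from camera to world coordinates). Camera axes: x right, y up, looking along -z (the intrinsics and any distortion apply to the point x, -y, -z); pixel columns grow to the right and rows downward; lengths in mm; the calibration is good to about 2 mm. A picture is of the moment at which its call begins: read the wrist's pose just before it. camera_model takes no time and is no camera call; for the wrist camera it gives the pose at the moment of the call.
- env.job_done(): hands the job in; it is judged then, once.
The state is a dict: "time_s": time; "qpos": joint angles; "qvel": joint speeds; "effort": joint torques, N m; "ee_pos": TCP position; "ee_rot": TCP orientation; "force": force on the tool from outside, world axes, zero at the start; "torque": the same for the moment, N m; "gripper_width": finger opening in mm; "gripper_force": force on a finger pad.
Only numpy, scipy, OpenCV 4.12 (cv2) and the standard library are available. Lean on these libraries where they do the work, as an engineer would, in place of code of your own. Each camera call takes 0.05 s, during which the arm holds its last target. There are 200 camera calls.

## Working session

There is one attempt and no reset: what is moved stays moved. The work goes in short steps, Python scripts to look and compute and a shell command to move; the robot and the scene stay as the last step left them, time stands still between calls to the robot, and variables do not carry over. Pictures are saved under pics/ and viewed, at most 10 in all, crops included, and the job is handed in when it is done.

```bash
ls; mkdir -p pics
python3 - <<'E'
from workcell import env
import cv2,numpy as np
a=env.grab_frame("scene");b=env.grab_frame("side")
cv2.imwrite("pics/a.png",a);cv2.imwrite("pics/b.png",b)
for n in("scene","side","wrist"):
    m=env.camera_model(n);print(n,{k:(np.round(v,3).tolist()) for k,v in m.items()})
s=env.state();print(s["time_s"],s["ee_pos"],s["ee_rot"],s["force"])
E
```

```text
drive.py
pics
workcell.py
scene {'fx': 399.61, 'fy': 399.61, 'cx': 276.583, 'cy': 211.084, 'T': [[0.843, -0.397, 0.364, 1004.158], [0.538, 0.621, -0.57, -669.037], [-0.0, 0.676, 0.737, 935.739], [0.0, 0.0, 0.0, 1.0]]}
side {'fx': 466.359, 'fy': 466.359, 'cx': 279.626, 'cy': 209.795, 'T': [[-0.985, 0.126, -0.114, 447.845], [-0.17, -0.772, 0.612, 791.349], [-0.011, 0.622, 0.783, 1097.984], [0.0, 0.0, 0.0, 1.0]]}
wrist {'fx': 306.109, 'fy': 306.109, 'cx': 275.793, 'cy': 208.345, 'T': [[0.255, 0.937, 0.239, 213.381], [-0.967, 0.247, 0.061, -537.854], [-0.002, -0.246, 0.969, 383.472], [0.0, 0.0, 0.0, 1.0]]}
0.1 [ 146.4533605  -555.49864057  174.28284594] [-1.79907570e+02 -5.02465719e-04  1.47711290e+01] [-0.2749744  -0.00583818  0.39583359]
```

View pics/a.png

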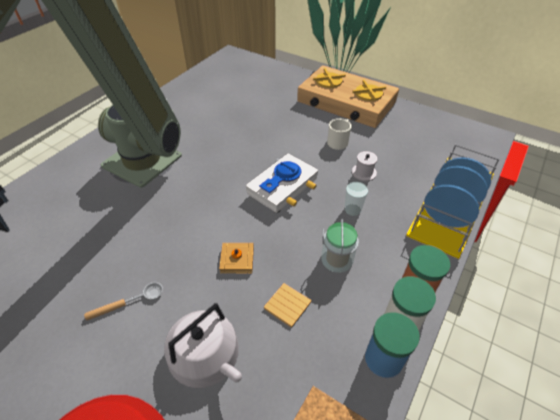

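View pics/b.png

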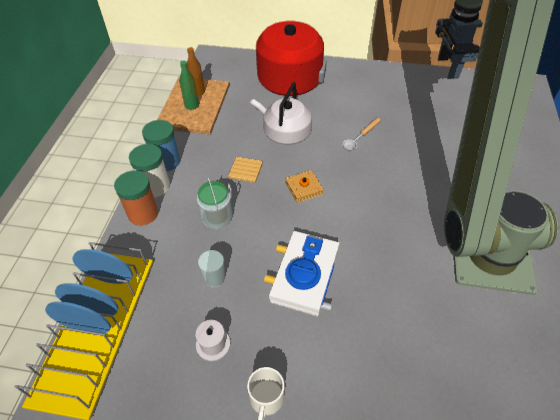

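The scene view shows the coasters and rivet at about (236,255), with the filter's blue ear at about (268,185). In the side view they are at (305,182) and (312,244). The kettle and spoon are near the coasters. Next I'll take enlarged crops of both.

```bash
cat > h.py <<'E'
from workcell import env
import cv2,numpy as np
def ray(m,u,v):
    d=np.array([(u-m["cx"])/m["fx"],-(v-m["cy"])/m["fy"],-1.]);T=np.array(m["T"])
    d=T[:3,:3]@d;return T[:3,3],d/np.linalg.norm(d)
def onz(m,u,v,z):
    o,d=ray(m,u,v);return o+d*(z-o[2])/d[2]
def tri(r):
    A=np.zeros((3,3));b=np.zeros(3)
    for o,d in r:
        P=np.eye(3)-np.outer(d,d);A+=P;b+=P@o
    p=np.linalg.solve(A,b);return p,[np.linalg.norm(np.cross(p-o,d)) for o,d in r]
def blobs(img,lo,hi,amin=8):
    m=cv2.inRange(cv2.cvtColor(img,cv2.COLOR_BGR2HSV),lo,hi)
    n,l,st,c=cv2.connectedComponentsWithStats(m);return [(st[i].tolist(),c[i].round(1).tolist()) for i in range(1,n) if st[i][4]>=amin]
E
python3 - <<'E'
from h import *
a=cv2.imread("pics/a.png");b=cv2.imread("pics/b.png")
c=lambda i,u,v,r:cv2.resize(i[v-r:v+r,u-r:u+r],(300,300),interpolation=cv2.INTER_CUBIC)
cv2.imwrite("pics/c.png",np.vstack([np.hstack([c(a,236,256,20),c(a,280,180,40)]),np.hstack([c(b,305,184,22),c(b,305,268,45)])]))
for n,i in(("scene",a),("side",b)):
    print(n,"orange",blobs(i,(5,200,150),(13,255,255)),"blue",blobs(i,(105,180,60),(125,255,255),60))
A=env.camera_model("scene");B=env.camera_model("side")
for p,q in(((236,255),(305,182)),((268,185),(312,244))):print(tri([ray(A,*p),ray(B,*q)]))
E
```

```text
scene orange [] blue [([261, 162, 39, 30, 503], [282.5, 174.5])]
side orange [] blue [([554, 89, 6, 28, 92], [557.4, 101.0]), ([286, 237, 37, 52, 1135], [305.0, 266.8])]
(array([ 546.66596938, -167.76259814,   24.47491906]), [np.float64(1.4950967643916018), np.float64(1.4950967643913444)])
(array([492.12250906,  83.81658054,  64.35238983]), [np.float64(0.9773434387416011), np.float64(0.9773434387414608)])
```

View pics/c.png

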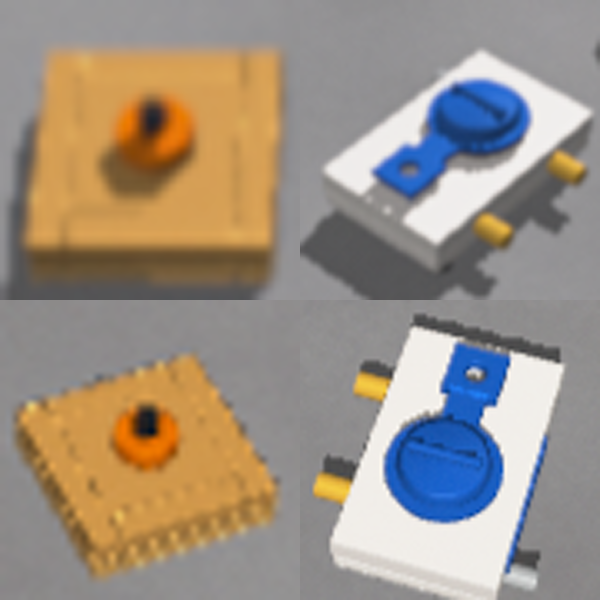

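The crop puts the pin top at scene (236.4,249.3) and side (304.6,177.8). The ear hole is at scene (269.3,184.5) and side (312.5,245.2). Next I'll triangulate these points and the cap's yaw.

Run:
```python
from h import *
A=env.camera_model("scene");B=env.camera_model("side")
for p,q in(((236.4,249.3),(304.6,177.8)),((269.3,184.5),(312.5,245.2))):print(tri([ray(A,*p),ray(B,*q)]))
# side dome centre crop (443,455) disc rim centre approx
h=onz(B,312.5,245.2,60)
d=onz(B,260+143/3.33,223+168/3.33,60);print(d,np.degrees(np.arctan2(*(d-h)[1::-1])),np.linalg.norm(d-h))
a=cv2.imread("pics/b.png");print(blobs(a,(5,220,100),(14,255,255),4))
W=env.camera_model("wrist");print(np.array(W["T"]).round(2)[:3,3]-env.state()["ee_pos"])
```

```text
(array([ 547.83500236, -164.08941395,   47.54207677]), [np.float64(1.1899557113521468), np.float64(1.1899557113521615)])
(array([492.04356867,  88.04268707,  63.80720141]), [np.float64(0.9251963911586052), np.float64(0.9251963911586875)])
[504.5042019  175.58085451  60.        ] 81.75375413536348 91.54884354145211
[([300, 181, 9, 5, 20], [304.2, 183.4])]
[ 66.9266395   17.64864057 209.18715406]
```
Distance 91.5 matches 91. Cap +y direction at ~82° world; cap yaw ≈ -8°. Tool closing axis y along cap x (at -8° or 172°). Pin top z expected 24+12+10=46 ✓.

The rows are not in the units I measure in: shifts go in shares of 50 mm and turns go in units of 2 degrees. I convert before sending: 40.6 mm is 0.812, -23.1 mm is -0.462.

```bash
echo '[[[0.812, -0.462, 0, 0, 0, 0], [0.812, -0.462, 0, 0, 0, 0], [0.812, -0.462, 0, 0, 0, 0], [0.812, -0.462, 0, 0, 0, 0], [0.812, -0.462, 0, 0, 0, 0], [0.812, -0.462, 0, 0, 0, 0], [0.812, -0.462, 0, 0, 0, 0], [0.812, -0.462, 0, 0, 0, 0]]]' | python3 drive.py 91 20
echo '[[[0.812, -0.462, 0, 0, 0, 0], [0.812, -0.462, 0, 0, 0, 0], [0.812, -0.462, 0, 0, 0, 0], [0.812, -0.462, 0, 0, 0, 0], [0, 0, 0, 0, 0, -4.2], [0, 0, 0, 0, 0, -4.2], [0, 0, 0, 0, 0, -4.2], [0, 0, 0, 0, 0, -4.2]]]' | python3 drive.py
echo '[[[0, 0, 0, 0, 0, -4.2], [0, 0, 0.2, 0, 0, -4.2], [0, 0, 0.4, 0, 0, -4.2], [0, 0, 0.2, 0, 0, -4.2], [0, 0, 0, 0, 0, 0], [0, 0, 0, 0, 0, 0]]]' | python3 drive.py
```

Run:
```python
from h import *
s=env.state();W=env.camera_model("wrist");i=env.grab_frame("wrist");cv2.imwrite("pics/d.png",i)
print(s["ee_pos"],s["ee_rot"],s["qpos"]);print(blobs(i,(5,200,100),(14,255,255),30))
print(blobs(i,(0,0,0),(180,255,45),60))
```

```text
time_s: 0.9
ee_pos: [414.4, -292.8, 174.8]
ee_rot: [-180.0, 0.0, 14.8]
force: [0.2, -0.8, 0.2]
gripper_width: 90.8
gripper_force: 0.0
time_s: 1.7
ee_pos: [546.8, -163.4, 174.4]
ee_rot: [-179.9, 0.0, 48.7]
force: [0.2, 1.9, 0.4]
gripper_width: 91.3
gripper_force: 0.0
time_s: 2.3
ee_pos: [547.0, -163.8, 135.0]
ee_rot: [-180.0, 0.0, 81.8]
force: [0.1, -0.6, 0.6]
gripper_width: 90.8
gripper_force: 0.0
[ 547.04324425 -163.77493272  135.02692822] [-1.79982506e+02  9.11907064e-04  8.17962314e+01] [-1.78182045e+01  1.95609706e+01  9.37802729e+01 -4.16100836e-03
  6.66758529e+01 -9.61278770e+00]
[]
[([427, 255, 50, 62, 783], [451.3, 297.4]), ([79, 277, 50, 55, 1344], [105.0, 314.3]), ([532, 293, 28, 23, 217], [546.6, 307.0]), ([530, 356, 27, 5, 73], [544.4, 357.9]), ([408, 396, 45, 24, 790], [432.7, 406.6]), ([494, 396, 66, 24, 1334], [530.7, 408.0])]
```

View pics/d.png

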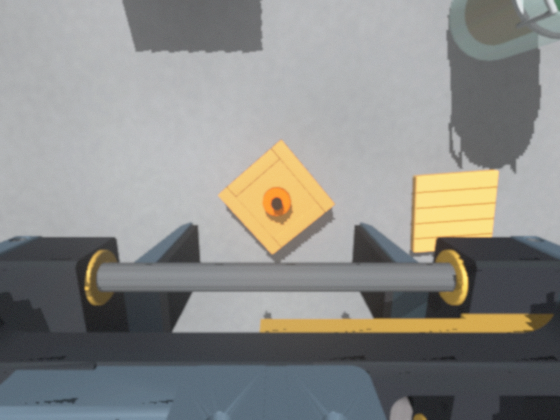

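The wrist view has the rivet at about (277,203) on the coasters, with nothing else near the fingers. The loose coaster is at (455,210), off to the right. Next I'll refine the pin position.

Run:
```python
from h import *
i=cv2.imread("pics/d.png");h=cv2.cvtColor(i,cv2.COLOR_BGR2HSV)
c=i[180:230,250:305]
o=cv2.inRange(h,(3,220,60),(13,255,255))[180:230,250:305]
m=cv2.inRange(h,(0,0,0),(180,255,90))[180:230,250:305]
for k in(o,m):
    n,l,st,ce=cv2.connectedComponentsWithStats(k)
    print([(st[j].tolist(),(ce[j]+[250,180]).round(1).tolist()) for j in range(1,n) if st[j][4]>20])
print(h[203,260:295].tolist())
W=env.camera_model("wrist")
s=env.state();th=np.radians(s["ee_rot"][2]);ux=np.array([np.cos(th),np.sin(th)]);uy=np.array([np.sin(th),-np.cos(th)])
for uv in ((277,203),(277,204)):
  for z in(36,46):
    p=onz(W,*uv,z);d=p[:2]-s["ee_pos"][:2];print(uv,z,p.round(1),"tool",d@ux,d@uy)
```

```text
[]
[]
[[20, 134, 243], [19, 141, 244], [17, 161, 247], [16, 188, 250], [16, 201, 252], [16, 199, 252], [16, 200, 252], [16, 202, 253], [16, 201, 252], [15, 204, 250], [13, 192, 235], [11, 170, 184], [11, 121, 124], [10, 93, 104], [12, 93, 102], [11, 87, 103], [11, 86, 104], [11, 86, 101], [10, 83, 102], [13, 97, 105], [10, 97, 108], [11, 145, 148], [12, 186, 215], [14, 198, 246], [16, 200, 252], [16, 199, 252], [16, 200, 253], [16, 206, 252], [16, 201, 251], [15, 197, 246], [15, 175, 235], [17, 150, 234], [19, 138, 240], [19, 134, 243], [20, 134, 243]]
(277, 203) 36 [ 548.1 -167.2   36. ] tool -3.1930289341914015 1.155082760201183
(277, 203) 46 [ 548.4 -164.9   46. ] tool -0.8357339250079607 1.1080955340813812
(277, 204) 36 [ 547.9 -168.3   36. ] tool -4.257922743019538 1.1558010879412624
(277, 204) 46 [ 548.2 -165.9   46. ] tool -1.8661262555375682 1.1087905887319447
```

```bash
cat >> h.py <<'E'
def tool(p,s):
    th=np.radians(s["ee_rot"][2]);d=np.array(p)[:2]-s["ee_pos"][:2]
    return np.round([d@[np.cos(th),np.sin(th)],d@[np.sin(th),-np.cos(th)]],2)
def head(i,box):
    u0,v0,u1,v1=box;h=cv2.cvtColor(i,cv2.COLOR_BGR2HSV)[v0:v1,u0:u1]
    o=cv2.inRange(h,(0,165,0),(18,255,255));p=cv2.inRange(h,(0,0,0),(180,255,160))
    r=[]
    for k in(p,o):
        c=max(cv2.findContours(k,cv2.RETR_EXTERNAL,cv2.CHAIN_APPROX_NONE)[0],key=cv2.contourArea)
        r.append((np.array(cv2.boundingRect(c))+[u0,v0,0,0],np.array(cv2.minEnclosingCircle(c)[0])+[u0,v0],cv2.minEnclosingCircle(c)[1]))
    return r
E
python3 - <<'E'
from h import *
i=cv2.imread("pics/d.png");W=env.camera_model("wrist");s=env.state()
for (b,c,r),z in zip(head(i,(255,183,300,228)),(46,36)):
    p=onz(W,*c,z);print(b,c,r,p.round(1),tool(p,s))
cv2.imwrite("pics/e.png",cv2.resize(i[180:230,250:305],None,fx=8,fy=8))
E
```

```text
[272 198  10  13] [276.5 204. ] 6.18475866317749 [ 547.7 -165.8   46. ] [-1.87  0.61]
[263 187  28  29] [276.20600891 201.30042839] 14.655500411987305 [ 547.5 -165.3   36. ] [-1.39  0.33]
```

View pics/e.png

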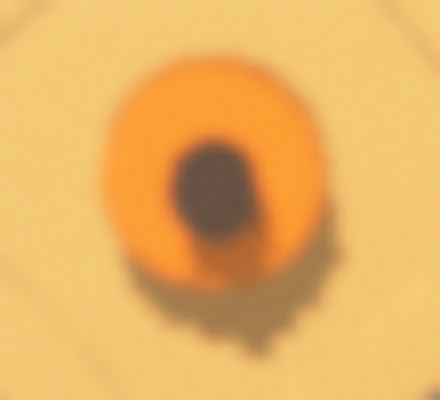

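The crop confirms the head centred at about (276.3,201.5) and the pin top at (276.5,204). The measured offset is about (-1.5, +0.5) in tool axes. I'll descend and grip.

```bash
echo '[[[-0.03, 0.01, 0.6, 0, 0, 0], [0, 0, 0.7, 0, 0, 0], [0, 0, 0.5, 0, 0, 0], [0, 0, 0.24, 0, 0, 0], [0, 0, 0.12, 0, 0, 0], [0, 0, 0, 0, 0, 0], [0, 0, 0, 0, 0, 0]]]' | python3 drive.py 60
echo '[[[0, 0, 0, 0, 0, 0], [0, 0, 0, 0, 0, 0], [0, 0, 0, 0, 0, 0], [0, 0, 0, 0, 0, 0], [0, 0, 0, 0, 0, 0], [0, 0, 0, 0, 0, 0]]]' | python3 drive.py 20 15
```

```text
time_s: 3.05
ee_pos: [548.5, -165.7, 28.4]
ee_rot: [179.8, 0.0, 81.9]
force: [0.4, -0.2, -0.3]
gripper_width: 59.8
gripper_force: 0.0
time_s: 3.65
ee_pos: [547.3, -165.3, 27.1]
ee_rot: [180.0, 0.0, 82.0]
force: [0.1, -0.1, 0.1]
gripper_width: 20.0
gripper_force: 0.0
```

The fingers shut to 20 mm without gripping anything, so I'll look again.

Run:
```python
from h import *
i=env.grab_frame("wrist");a=env.grab_frame("scene");b=env.grab_frame("side")
c=lambda i,u,v,r:cv2.resize(i[v-r:v+r,u-r:u+r],(300,300),interpolation=cv2.INTER_CUBIC)
cv2.imwrite("pics/f.png",np.hstack([cv2.resize(i,(400,300)),np.hstack([c(a,236,250,50),c(b,305,180,50)])[:,:,:]])[:, :])
cv2.imwrite("pics/f.png",np.vstack([np.hstack([c(a,236,250,40),c(b,305,180,40)]),cv2.resize(i[100:400,130:430],(600,300))]))
```

```text
(no output)
```

View pics/f.png

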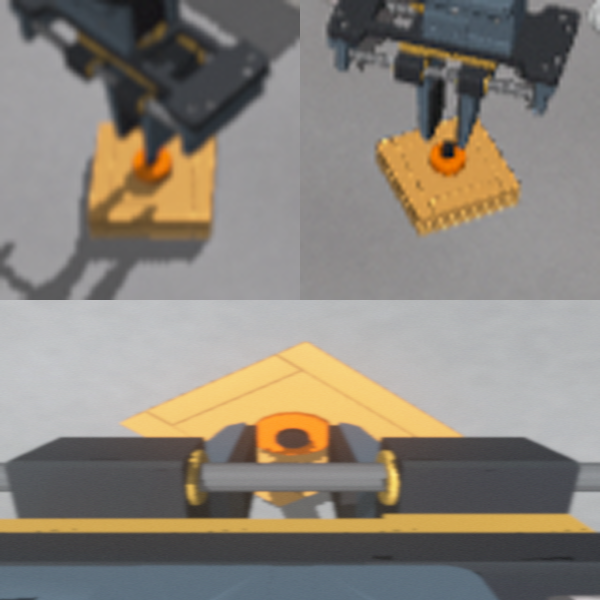

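Run:
```python
from h import *
s=env.state();print(s["ee_pos"],s["qpos"],s["gripper_width"],s["force"])
def proj(m,p):
    T=np.array(m["T"]);q=T[:3,:3].T@(np.array(p)-T[:3,3]);return np.array([m["cx"]+m["fx"]*q[0]/-q[2],m["cy"]-m["fy"]*q[1]/-q[2]])
for n,c in(("scene",(236,250)),("side",(305,180))):
    m=env.camera_model(n)
    for z in(27,36,46):
        for e in(-10,0,10):
            p=proj(m,[547.3+e*.99,-165.3-e*.14,z]);print(n,z,e,p.round(1),"in crop",((p-np.array(c)+40)*3.75).round(0))
W=env.camera_model("wrist")
print(np.array(W["T"])[:3,3]-s["ee_pos"])
for z in(27,36,46):print("wrist",z,proj(W,[547.5,-165,z]),((proj(W,[547.5,-165,z])-[130,100])*[2,1]+[0,300]))
```

```text
[ 547.29609746 -165.33144481   26.98990719] [-1.79585465e+01  2.55421075e+01  1.01752024e+02 -5.63509357e-03
  5.27104916e+01 -9.92538456e+00] 20.036141707345077 [-0.01453888 -0.08074758 -0.63062512]
scene 27 -10 [233.6 251.9] in crop [141. 157.]
scene 27 0 [236.1 253.8] in crop [150. 164.]
scene 27 10 [238.7 255.7] in crop [160. 171.]
scene 36 -10 [233.3 250. ] in crop [140. 150.]
scene 36 0 [235.9 251.9] in crop [150. 157.]
scene 36 10 [238.5 253.8] in crop [159. 164.]
scene 46 -10 [233.1 247.8] in crop [139. 142.]
scene 46 0 [235.6 249.7] in crop [149. 149.]
scene 46 10 [238.2 251.6] in crop [158. 156.]
side 27 -10 [307.4 182.9] in crop [159. 161.]
side 27 0 [304.3 182.2] in crop [147. 158.]
side 27 10 [301.1 181.5] in crop [135. 155.]
side 36 -10 [307.5 180.9] in crop [159. 153.]
side 36 0 [304.3 180.2] in crop [148. 151.]
side 36 10 [301.2 179.5] in crop [136. 148.]
side 46 -10 [307.6 178.7] in crop [160. 145.]
side 46 0 [304.4 178. ] in crop [148. 143.]
side 46 10 [301.3 177.3] in crop [136. 140.]
[  9.59873957  68.86470072 209.17040288]
wrist 27 [276.23719956 229.97831919] [292.47439911 429.97831919]
wrist 36 [276.25384417 234.08769599] [292.50768833 434.08769599]
wrist 46 [276.27402967 239.07128033] [292.54805933 439.07128033]
```

```bash
python3 - <<'E'
from h import *
A=env.camera_model("scene");B=env.camera_model("side");s=env.state()
for p,q in(((236,254),(299.7,177.3)),((228.5,246.5),(309.3,180))):
    x,e=tri([ray(A,*p),ray(B,*q)]);print(x.round(1),e[0].round(1),tool(x,s))
E
echo '[[[0, 0, 0, 0, 0, 0], [0, 0, 0, 0, 0, 0], [0, 0, 0, 0, 0, 0], [0, 0, 0, 0, 0, 0]]]' | python3 drive.py 60
echo '[[[0, 0, 0.04, 0, 0, 0], [0, 0, 0.04, 0, 0, 0], [0, 0, 0.02, 0, 0, 0], [0, 0, 0, 0, 0, 0]]]' | python3 drive.py
```

```text
[ 558.8 -172.8   41.1] 4.2 [-5.81 12.44]
[ 527.6 -164.6   43.7] 4.8 [ -2.02 -19.58]
time_s: 4.2
ee_pos: [547.3, -165.3, 27.1]
ee_rot: [180.0, 0.0, 82.0]
force: [-0.2, -0.4, 0.0]
gripper_width: 48.9
gripper_force: 0.0
time_s: 4.6
ee_pos: [547.1, -165.3, 21.7]
ee_rot: [-180.0, -0.0, 82.0]
force: [-1.0, 0.0, 0.4]
gripper_width: 60.1
gripper_force: 0.0
```

Converted, 3 mm is 0.06, 2.5 mm is 0.05.

```bash
echo '[[[0, 0, 0.06, 0, 0, 0], [0, 0, 0.05, 0, 0, 0], [0, 0, 0, 0, 0, 0]]]' | python3 drive.py
echo '[[[0, 0, 0, 0, 0, 0], [0, 0, 0, 0, 0, 0], [0, 0, 0, 0, 0, 0], [0, 0, 0, 0, 0, 0], [0, 0, 0, 0, 0, 0]]]' | python3 drive.py 27 10
```

```text
time_s: 4.9
ee_pos: [546.9, -165.2, 16.0]
ee_rot: [-179.9, -0.0, 82.0]
force: [-0.9, -0.7, -0.0]
gripper_width: 60.1
gripper_force: 0.0
time_s: 5.4
ee_pos: [547.3, -165.4, 16.6]
ee_rot: [180.0, 0.0, 82.0]
force: [1.2, 0.3, -1.1]
gripper_width: 27.2
gripper_force: 0.0
```

Converted, 2.5 mm is 0.05.

```bash
echo '[[[0, 0, 0, 0, 0, 0], [0, 0, 0, 0, 0, 0], [0, 0, 0, 0, 0, 0], [0, 0, 0.05, 0, 0, 0], [0, 0, 0.05, 0, 0, 0], [0, 0, 0, 0, 0, 0]]]' | python3 drive.py 45
echo '[[[0, 0, 0, 0, 0, 0], [0, 0, 0, 0, 0, 0], [0, 0, 0, 0, 0, 0], [0, 0, 0, 0, 0, 0]]]' | python3 drive.py 27 10
python3 - <<'E'
from h import *
i=env.grab_frame("wrist");a=env.grab_frame("scene");b=env.grab_frame("side")
c=lambda i,u,v,r:cv2.resize(i[v-r:v+r,u-r:u+r],(400,400),interpolation=cv2.INTER_CUBIC)
cv2.imwrite("pics/g.png",np.vstack([np.hstack([c(a,236,250,25),c(b,305,180,25)]),np.hstack([cv2.resize(i[180:280,210:340],(400,200))]*2)]))
E
```

```text
time_s: 6.0
ee_pos: [546.9, -165.2, 11.0]
ee_rot: [-179.9, -0.0, 82.0]
force: [-0.3, -0.3, -0.7]
gripper_width: 44.9
gripper_force: 0.0
time_s: 6.4
ee_pos: [547.4, -165.3, 11.6]
ee_rot: [180.0, 0.0, 82.0]
force: [-0.4, -0.0, 0.6]
gripper_width: 27.3
gripper_force: 0.0
```

View pics/g.png

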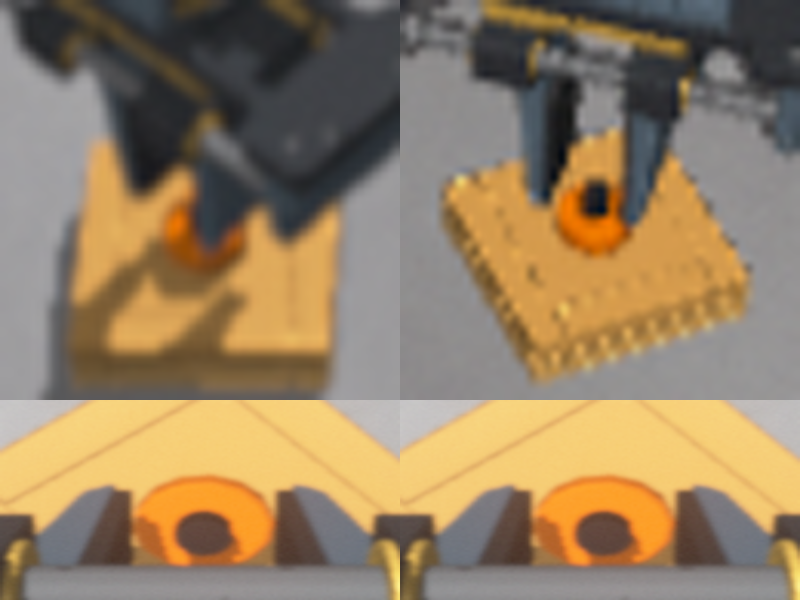

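Run:
```python
from h import *
A=env.camera_model("scene");B=env.camera_model("side");s=env.state()
for p,q in(((237.9,255.6),(297.5,180.6)),((228.2,248.75),(309.4,182.75))):
    x,e=tri([ray(A,*p),ray(B,*q)]);print(x.round(1),e[0].round(1),tool(x,s))
i=env.grab_frame("wrist")
W=env.camera_model("wrist")
for u in (210+130*130/400,210+278*130/400):
    for z in (24,30,36,45,60): print(u,z,tool(onz(W,u,225,z),s))
```

```text
[ 563.1 -168.3   31. ] 5.9 [-0.76 16.06]
[ 526.1 -164.6   31.9] 5.6 [ -2.18 -21.12]
252.25 24 [  7.99 -16.01]
252.25 30 [  9.86 -15.52]
252.25 36 [ 11.74 -15.04]
252.25 45 [ 14.56 -14.32]
252.25 60 [ 19.25 -13.11]
300.35 24 [ 7.98 16.34]
300.35 30 [ 9.85 15.83]
300.35 36 [11.73 15.33]
300.35 45 [14.55 14.58]
300.35 60 [19.24 13.32]
```

Converted, 2 mm is 0.04.

```bash
echo '[[[0, 0, 0, 0, 0, 0], [0, 0, 0, 0, 0, 0], [0, 0, 0.04, 0, 0, 0], [0, 0, 0.04, 0, 0, 0], [0, 0, 0, 0, 0, 0]]]' | python3 drive.py 42
echo '[[[0, 0, 0, 0, 0, 0], [0, 0, 0, 0, 0, 0], [0, 0, 0, 0, 0, 0], [0, 0, 0, 0, 0, 0]]]' | python3 drive.py 26 10
```

```text
time_s: 7.1
ee_pos: [547.0, -165.2, 7.1]
ee_rot: [-180.0, -0.0, 82.0]
force: [-0.4, 0.6, -0.5]
gripper_width: 41.5
gripper_force: 0.0
time_s: 7.5
ee_pos: [547.4, -165.4, 7.6]
ee_rot: [180.0, 0.0, 82.0]
force: [0.4, 0.1, -0.7]
gripper_width: 26.0
gripper_force: 0.0
```

The wrist view shows the head lying fully between the pads with about 1 mm free on each side. The reported opening therefore looks smaller than the true one, so I'll close further here.

```bash
echo '[[[0, 0, 0, 0, 0, 0], [0, 0, 0, 0, 0, 0], [0, 0, 0, 0, 0, 0], [0, 0, 0, 0, 0, 0]]]' | python3 drive.py 14 15
python3 - <<'E'
from h import *
i=env.grab_frame("wrist");a=env.grab_frame("scene");b=env.grab_frame("side")
c=lambda i,u,v,r:cv2.resize(i[v-r:v+r,u-r:u+r],(300,300),interpolation=cv2.INTER_CUBIC)
cv2.imwrite("pics/h.png",np.vstack([np.hstack([c(a,236,250,25),c(b,305,180,25)]),cv2.resize(i[190:270,195:355],(600,300))]))
E
```

```text
time_s: 7.9
ee_pos: [547.3, -165.3, 7.5]
ee_rot: [180.0, 0.0, 82.0]
force: [0.5, -0.3, 0.3]
gripper_width: 13.9
gripper_force: 0.0
```

View pics/h.png

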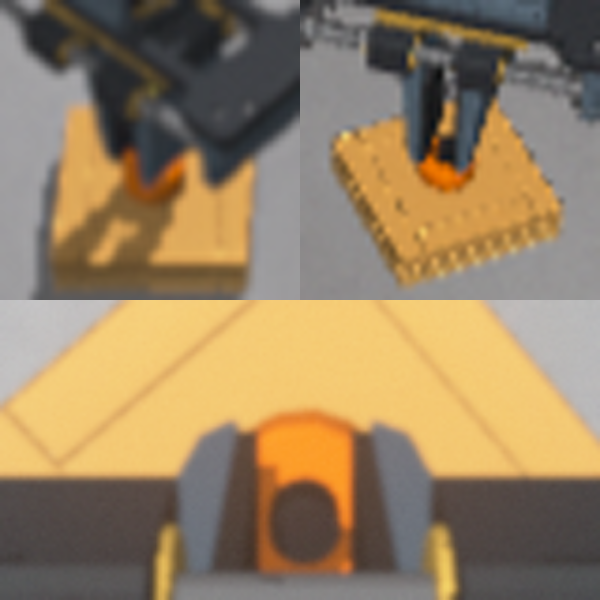

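The finger tips' lower edge sits at a constant depth of about 175 mm in the wrist camera. It was the same at openings of 91, 27, 20 and 14, and the row angle agrees. So the real tips are about 43 mm above the reported TCP, which is why the fingers closed above the head. I'll open and go down in small steps, watching the force.

```bash
echo '[[[0, 0, 0, 0, 0, 0], [0, 0, 0, 0, 0, 0], [0, 0, 0, 0, 0, 0], [0, 0, 0, 0, 0, 0]]]' | python3 drive.py 50 10
echo '[[[0, 0, 0.06, 0, 0, 0], [0, 0, 0.06, 0, 0, 0], [0, 0, 0.06, 0, 0, 0], [0, 0, 0, 0, 0, 0]]]' | python3 drive.py
echo '[[[0, 0, 0.04, 0, 0, 0], [0, 0, 0.04, 0, 0, 0], [0, 0, 0, 0, 0, 0]]]' | python3 drive.py
```

```text
time_s: 8.45
ee_pos: [547.3, -165.3, 7.5]
ee_rot: [180.0, 0.0, 82.0]
force: [0.7, -0.3, -0.4]
gripper_width: 43.3
gripper_force: 0.0
time_s: 8.85
ee_pos: [546.8, -165.2, -2.1]
ee_rot: [-179.9, -0.0, 82.0]
force: [0.0, 0.1, 0.6]
gripper_width: 49.9
gripper_force: 0.0
time_s: 9.15
ee_pos: [547.1, -165.3, -5.8]
ee_rot: [-180.0, -0.0, 82.0]
force: [0.4, -0.4, -0.1]
gripper_width: 49.8
gripper_force: 0.0
```

```bash
echo '[[[0, 0, 0.04, 0, 0, 0], [0, 0, 0.04, 0, 0, 0], [0, 0, 0.04, 0, 0, 0], [0, 0, 0, 0, 0, 0]]]' | python3 drive.py
echo '[[[0, 0, 0, 0, 0, 0], [0, 0, 0, 0, 0, 0], [0, 0, 0, 0, 0, 0], [0, 0, 0, 0, 0, 0]]]' | python3 drive.py 26 10
```

```text
time_s: 9.55
ee_pos: [547.1, -165.2, -11.8]
ee_rot: [-180.0, -0.0, 82.0]
force: [-0.5, 0.7, -0.2]
gripper_width: 50.2
gripper_force: 0.0
time_s: 9.95
ee_pos: [547.4, -165.4, -11.3]
ee_rot: [180.0, 0.0, 82.0]
force: [-0.2, -0.7, -0.7]
gripper_width: 29.3
gripper_force: 10.0
```

The head is gripped now, with width 29.3 and force 10 N. I'll open, go 3 mm deeper for a better hold, and grip again.

```bash
echo '[[[0, 0, 0, 0, 0, 0], [0, 0, 0, 0, 0, 0], [0, 0, 0.03, 0, 0, 0], [0, 0, 0.03, 0, 0, 0], [0, 0, 0, 0, 0, 0]]]' | python3 drive.py 38 10
echo '[[[0, 0, 0, 0, 0, 0], [0, 0, 0, 0, 0, 0], [0, 0, 0, 0, 0, 0], [0, 0, 0, 0, 0, 0]]]' | python3 drive.py 24 20
echo '[[[0, 0, -0.06, 0, 0, 0], [0, 0, -0.3, 0, 0, 0], [0, 0, -0.5, 0, 0, 0], [0, 0, -0.6, 0, 0, 0], [0, 0, -0.6, 0, 0, 0], [0, 0, -0.24, 0, 0, 0], [0, 0, 0, 0, 0, 0], [0, 0, 0, 0, 0, 0]]]' | python3 drive.py
```

```text
time_s: 10.45
ee_pos: [547.3, -165.3, -14.5]
ee_rot: [-180.0, 0.0, 82.0]
force: [0.3, 0.3, 0.3]
gripper_width: 37.5
gripper_force: 0.0
time_s: 10.85
ee_pos: [547.2, -165.3, -14.5]
ee_rot: [-180.0, 0.0, 82.0]
force: [-0.1, -0.6, -0.1]
gripper_width: 29.0
gripper_force: 20.0
time_s: 11.65
ee_pos: [546.5, -165.0, 99.4]
ee_rot: [-179.9, -0.0, 82.0]
force: [-0.6, -0.1, -2.3]
gripper_width: 29.0
gripper_force: 20.0
```

```bash
echo '[[[0.61, -0.296, 0, 0, 0, 0], [0.61, -0.296, 0, 0, 0, 0], [0.61, -0.296, 0, 0, 0, 0], [0.61, -0.296, 0, 0, 0, 0], [0.61, -0.296, 0, 0, 0, 0], [0.61, -0.296, 0, 0, 0, 0], [0, 0, 0, 0, 0, 0], [0, 0, 0, 0, 0, 0]]]' | python3 drive.py
cat >> h.py <<'E'
def hole(i):
    h=cv2.cvtColor(i,cv2.COLOR_BGR2HSV);k=cv2.inRange(h,(100,130,40),(125,255,255))
    cs,hi=cv2.findContours(k,cv2.RETR_CCOMP,cv2.CHAIN_APPROX_NONE);r=[]
    for c,g in zip(cs,hi[0]):
        a=cv2.contourArea(c)
        if g[3]>=0 and a>60:
            e=cv2.fitEllipse(c);r.append((a,np.round(e[0],1),np.round(e[1],1)))
    return r,[(cv2.boundingRect(c),cv2.contourArea(c)) for c,g in zip(cs,hi[0]) if g[3]<0 and cv2.contourArea(c)>300]
E
python3 - <<'E'
from h import *
s=env.state();W=env.camera_model("wrist");i=env.grab_frame("wrist");cv2.imwrite("pics/i.png",i)
print(s["ee_pos"],s["gripper_width"]);r,o=hole(i);print(r,o)
for a,c,_ in r:
    for z in (60,64):p=onz(W,*c,z);print(z,p,tool(p,s))
E
```

```text
time_s: 12.45
ee_pos: [484.0, 28.5, 99.2]
ee_rot: [-179.9, 0.1, 82.1]
force: [0.3, -0.4, -1.3]
gripper_width: 28.7
gripper_force: 20.0
[483.98638738  28.48846996  99.19587685] 28.683634332215235
[(466.5, array([274.9, 146.5]), array([24.1, 24.7])), (144.5, array([243.2,  56.9]), array([ 7.1, 29.2])), (92.5, array([321.1,  38.6]), array([ 5.2, 28.8]))] [((213, 0, 127, 177), 13189.5)]
60 [490.92591614  85.27048833  60.        ] [57.2  -0.95]
64 [490.97525102  85.46759774  64.        ] [57.4  -0.93]
60 [476.66429806 153.26586583  60.        ] [122.58 -24.45]
64 [476.94339915 152.36751471  64.        ] [121.73 -24.05]
60 [535.25161554 157.47310822  60.        ] [134.82  33.  ]
64 [534.58682755 156.50697502  64.        ] [133.77  32.47]
```

View pics/i.png

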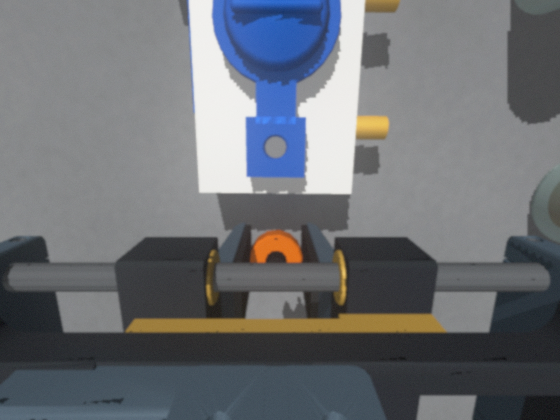

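The wrist view shows the ear square to the tool, with its hole at (275,146.5). The rivet head is held at about (277,250), partly behind the bar. Next I'll measure the held rivet's place in the tool frame from the front rim of its head.

Run:
```python
from h import *
i=cv2.imread("pics/i.png");s=env.state();W=env.camera_model("wrist")
h=cv2.cvtColor(i,cv2.COLOR_BGR2HSV)[220:265,235:320]
print(h[:,42].tolist()[:30])
o=cv2.inRange(h,(2,165,60),(18,255,255));ys,xs=np.nonzero(o);print(xs.min()+235,xs.max()+235,ys.min()+220)
c=max(cv2.findContours(o,cv2.RETR_EXTERNAL,cv2.CHAIN_APPROX_NONE)[0],key=cv2.contourArea)[:,0]+[235,220]
top={u:c[c[:,0]==u][:,1].min() for u in range(xs.min()+235,xs.max()+236) if (c[:,0]==u).any()}
pts=np.array([tool(onz(W,u+.0,v-.5,s["ee_pos"][2]+50.5),s) for u,v in top.items()]);
A=np.c_[2*pts,np.ones(len(pts))];k=(pts[:,1]>-12)&(pts[:,1]<12);
sol=np.linalg.lstsq(A[k],(pts[k]**2).sum(1),rcond=None)[0];print("circle",sol[:2],np.sqrt(sol[2]+sol[:2]@sol[:2]))
print("rim x->centre",pts[:,0].max()-15, pts[k][:,1].min(),pts[k][:,1].max())
```

```text
[[158, 12, 84], [165, 6, 85], [170, 9, 86], [0, 9, 86], [160, 9, 87], [173, 12, 86], [160, 9, 86], [8, 12, 87], [5, 35, 96], [8, 101, 119], [9, 160, 147], [11, 190, 165], [12, 199, 168], [12, 196, 178], [12, 203, 193], [13, 208, 213], [13, 213, 223], [12, 208, 217], [12, 206, 198], [12, 209, 194], [12, 211, 211], [13, 215, 222], [13, 217, 224], [13, 214, 223], [13, 214, 222], [13, 220, 223], [13, 214, 225], [13, 216, 223], [13, 210, 225], [13, 214, 219]]
250 302 231
circle [ 4.02035854 -0.19835538] 12.738314897334622
rim x->centre 1.7800000000000011 -11.51 11.62
```

Run:
```python
from h import *
s=env.state();W=env.camera_model("wrist");t=s["ee_pos"][2]
for v,z in((229,38.5),(229.5,38.5),(233.5,50.5),(234.5,50.5)):print(v,z,tool(onz(W,276.5,v,t+z),s)-[15,0])
```

```text
229 38.5 [-1.3   0.33]
229.5 38.5 [-1.6   0.33]
233.5 50.5 [0.06 0.33]
234.5 50.5 [-0.52  0.33]
```

The rows are not in the units I measure in: shifts go in shares of 50 mm and turns go in units of 2 degrees. I convert before sending: -0.5 mm is -0.01, 15 mm is 0.3.

```bash
echo '[[[0.3, -0.01, 0.24, 0, 0, 0], [0.3, -0.01, 0.3, 0, 0, 0], [0, 0, 0.24, 0, 0, 0], [0, 0, 0, 0, 0, 0], [0, 0, 0, 0, 0, 0]]]' | python3 drive.py
python3 - <<'E'
from h import *
s=env.state();W=env.camera_model("wrist");i=env.grab_frame("wrist");cv2.imwrite("pics/j.png",i)
print(s["ee_pos"],s["ee_rot"]);r,o=hole(i)
for a,c,ax in r[:3]:
    print(a,c,ax,[tool(onz(W,*c,z),s) for z in (62,64,66)])
h=cv2.cvtColor(i,cv2.COLOR_BGR2HSV)
g=cv2.inRange(h[200:262,235:320],(2,130,50),(18,255,255));ys,xs=np.nonzero(g)
print(xs.min()+235,xs.max()+235,ys.min()+200);v=ys.min()+199.5
print(tool(onz(W,276,v,s["ee_pos"][2]+38.5),s)-[15,0])
k=cv2.inRange(h,(100,130,40),(125,255,255))
row=int(r[0][1][1]);x=np.nonzero(k[row,200:350])[0]+200;print("ear row",row,x.min(),x.max())
E
```

```text
time_s: 13.0
ee_pos: [488.1, 57.1, 61.2]
ee_rot: [-180.0, 0.0, 81.9]
force: [-0.1, -0.3, -0.1]
gripper_width: 28.8
gripper_force: 20.0
[488.14645578  57.07729545  61.23807671] [-1.79955916e+02  3.70517394e-02  8.19117759e+01]
526.0 [274.3 191.8] [24.8 27.2] [array([28.39, -1.18]), array([28.79, -1.17]), array([29.19, -1.16])]
123.5 [235.   91.8] [ 7.2 28.4] [array([ 93.58, -26.25]), array([ 93.35, -26.  ]), array([ 93.12, -25.75])]
250 302 231
[-2.22 -0.  ]
ear row 191 243 307
```

Converted, 15 mm is 0.3, 14.3 mm is 0.286.

```bash
echo '[[[0.3, -0.01, 0, 0, 0, 0], [0.286, -0.012, 0, 0, 0, 0], [0, 0, 0.14, 0, 0, 0], [0, 0, 0.12, 0, 0, 0], [0, 0, 0, 0, 0, 0], [0, 0, 0, 0, 0, 0]]]' | python3 drive.py - 15
echo '[[[0, 0, 0.04, 0, 0, 0], [0, 0, 0.04, 0, 0, 0], [0, 0, 0.04, 0, 0, 0], [0, 0, 0, 0, 0, 0], [0, 0, 0, 0, 0, 0]]]' | python3 drive.py
```

```text
time_s: 13.65
ee_pos: [490.8, 87.1, 48.1]
ee_rot: [-179.9, 0.0, 82.0]
force: [-0.3, 0.5, -0.2]
gripper_width: 29.0
gripper_force: 15.0
time_s: 14.15
ee_pos: [491.1, 87.2, 42.5]
ee_rot: [-180.0, 0.0, 82.0]
force: [0.1, -0.8, -0.9]
gripper_width: 28.7
gripper_force: 15.0
```

Converted, 2 mm is 0.04.

```bash
echo '[[[0, 0, 0.04, 0, 0, 0], [0, 0, 0.04, 0, 0, 0], [0, 0, 0.04, 0, 0, 0], [0, 0, 0, 0, 0, 0]]]' | python3 drive.py
echo '[[[0, 0, 0.02, 0, 0, 0], [0, 0, 0.02, 0, 0, 0], [0, 0, 0, 0, 0, 0]]]' | python3 drive.py
echo '[[[0, 0, 0.02, 0, 0, 0], [0, 0, 0, 0, 0, 0]]]' | python3 drive.py
```

```text
time_s: 14.55
ee_pos: [491.2, 87.1, 36.4]
ee_rot: [180.0, 0.0, 82.0]
force: [0.2, -0.6, -0.1]
gripper_width: 29.0
gripper_force: 15.0
time_s: 14.85
ee_pos: [491.3, 87.1, 34.7]
ee_rot: [180.0, 0.0, 82.0]
force: [-0.9, -1.6, 1.6]
gripper_width: 28.8
gripper_force: 15.0
time_s: 15.05
ee_pos: [491.3, 87.2, 33.6]
ee_rot: [180.0, 0.0, 82.0]
force: [-1.0, -2.2, 2.2]
gripper_width: 29.0
gripper_force: 15.0
```

Converted, 1 mm is 0.02, -0.2 mm is -0.004.

```bash
echo '[[[-0.008, -0.004, 0, 0, 0, 0], [0, 0, 0.02, 0, 0, 0], [0, 0, 0, 0, 0, 0]]]' | python3 drive.py
echo '[[[0, 0, 0.02, 0, 0, 0], [0, 0, 0.02, 0, 0, 0], [0, 0, 0, 0, 0, 0]]]' | python3 drive.py
```

```text
time_s: 15.35
ee_pos: [491.2, 86.9, 32.6]
ee_rot: [180.0, -0.0, 82.0]
force: [1.3, -0.9, 2.6]
gripper_width: 29.4
gripper_force: 15.0
time_s: 15.65
ee_pos: [491.0, 86.7, 30.2]
ee_rot: [180.0, 0.0, 82.0]
force: [0.3, -3.1, -0.6]
gripper_width: 29.2
gripper_force: 15.0
```

Converted, 1 mm is 0.02, -0.3 mm is -0.006.

```bash
echo '[[[-0.006, 0, 0.02, 0, 0, 0], [0, 0, 0.02, 0, 0, 0], [0, 0, 0, 0, 0, 0]]]' | python3 drive.py
echo '[[[0, 0, 0.02, 0, 0, 0], [0, 0, 0.014, 0, 0, 0], [0, 0, 0, 0, 0, 0]]]' | python3 drive.py
```

```text
time_s: 15.95
ee_pos: [491.0, 86.5, 28.4]
ee_rot: [180.0, 0.0, 82.0]
force: [1.7, -2.3, 1.3]
gripper_width: 29.0
gripper_force: 15.0
time_s: 16.25
ee_pos: [491.0, 86.5, 26.8]
ee_rot: [180.0, 0.0, 82.0]
force: [2.7, -4.1, 1.6]
gripper_width: 29.5
gripper_force: 15.0
```

```bash
echo '[[[-0.006, 0.004, 0.014, 0, 0, 0], [0, 0, 0.014, 0, 0, 0], [0, 0, 0, 0, 0, 0]]]' | python3 drive.py
echo '[[[0, 0, 0.014, 0, 0, 0], [0, 0, 0.014, 0, 0, 0], [0, 0, 0, 0, 0, 0]]]' | python3 drive.py
```

```text
time_s: 16.55
ee_pos: [491.0, 86.4, 25.4]
ee_rot: [180.0, -0.0, 82.0]
force: [1.0, -2.6, 1.7]
gripper_width: 29.1
gripper_force: 15.1
time_s: 16.85
ee_pos: [491.1, 86.4, 24.1]
ee_rot: [180.0, -0.0, 82.0]
force: [1.3, -1.5, 3.7]
gripper_width: 29.2
gripper_force: 15.7
```

Converted, 0.7 mm is 0.014.

```bash
echo '[[[0, 0, 0.014, 0, 0, 0], [0, 0, 0.014, 0, 0, 0], [0, 0, 0, 0, 0, 0]]]' | python3 drive.py
echo '[[[0, 0, 0.014, 0, 0, 0], [0, 0, 0.014, 0, 0, 0], [0, 0, 0, 0, 0, 0]]]' | python3 drive.py
```

```text
time_s: 17.15
ee_pos: [491.1, 86.4, 22.7]
ee_rot: [180.0, -0.0, 82.0]
force: [0.5, -1.7, 4.8]
gripper_width: 29.1
gripper_force: 16.3
time_s: 17.45
ee_pos: [491.1, 86.4, 21.4]
ee_rot: [180.0, -0.0, 82.0]
force: [-0.2, -3.0, 5.4]
gripper_width: 29.3
gripper_force: 16.8
```

The vertical force has settled at about 5 N, which is the cap sinking, so the head is on the ear. I'll release, rise and check.

Converted, -25 mm is -0.5, -30 mm is -0.6.

```bash
echo '[[[0, 0, 0, 0, 0, 0], [0, 0, 0, 0, 0, 0], [0, 0, 0, 0, 0, 0], [0, 0, 0, 0, 0, 0]]]' | python3 drive.py 46 10
echo '[[[0, 0, -0.2, 0, 0, 0], [0, 0, -0.5, 0, 0, 0], [0, 0, -0.6, 0, 0, 0], [-0.3, 0, -0.5, 0, 0, 0], [-0.4, 0, 0, 0, 0, 0], [0, 0, 0, 0, 0, 0], [0, 0, 0, 0, 0, 0]]]' | python3 drive.py
python3 - <<'E'
from h import *
s=env.state();W=env.camera_model("wrist");i=env.grab_frame("wrist");a=env.grab_frame("scene");b=env.grab_frame("side")
for n,k in(("w",i),("a",a),("b",b)):cv2.imwrite(f"pics/k{n}.png",k)
print(s["ee_pos"],s["ee_rot"])
c=lambda i,u,v,r:cv2.resize(i[v-r:v+r,u-r:u+r],(400,300) if 0 else (300,300),interpolation=cv2.INTER_CUBIC)
cv2.imwrite("pics/k.png",np.vstack([np.hstack([c(a,270,182,20),c(b,312,243,20)]),cv2.resize(i[110:260,125:425],(600,300))]))
E
```

```text
time_s: 17.85
ee_pos: [488.4, 87.1, 20.9]
ee_rot: [-179.7, -0.0, 81.9]
force: [-2.7, 1.2, 6.6]
gripper_width: 46.2
gripper_force: 3.3
time_s: 18.55
ee_pos: [485.5, 51.8, 110.9]
ee_rot: [-179.9, -0.0, 81.9]
force: [-0.0, 0.8, 0.1]
gripper_width: 46.1
gripper_force: 0.0
[485.53824088  51.84203549 110.94523414] [-1.79931611e+02 -2.54657724e-02  8.19042750e+01]
```

View pics/k.png

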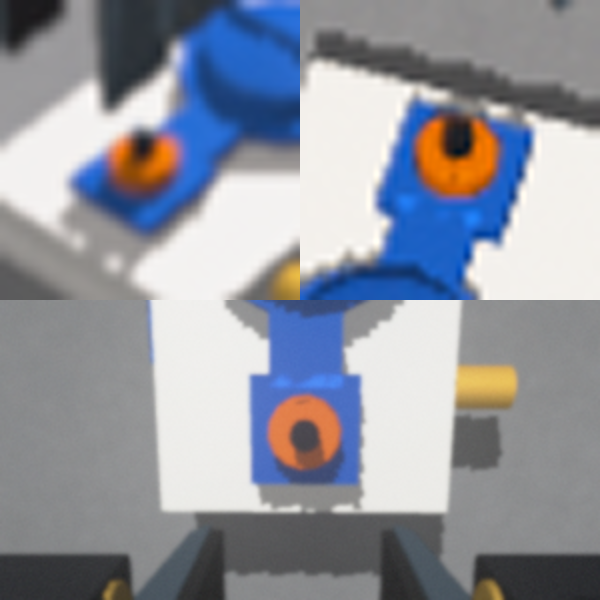

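The rivet stands upright on the ear with the pin up: the wrist crop puts the pin at (305,435), and the head is centred on the ear. Before pressing I'll check the height and the pin's tool offset numerically.

Run:
```python
from h import *
A=env.camera_model("scene");B=env.camera_model("side");W=env.camera_model("wrist");s=env.state()
x,e=tri([ray(A,269.1,180),ray(B,313.1,240.1)]);print("pin top",x,e[0],tool(x,s))
i=cv2.imread("pics/kw.png");h=cv2.cvtColor(i,cv2.COLOR_BGR2HSV)
o=cv2.inRange(h,(2,110,60),(20,255,255))[140:220,240:315]
c=max(cv2.findContours(o,cv2.RETR_EXTERNAL,cv2.CHAIN_APPROX_NONE)[0],key=cv2.contourArea)
(u,v),ax,_=cv2.fitEllipse(c);print(u+240,v+140,ax,tool(onz(W,u+240,v+140,74),s))
p=(125+304/2,110+134/2);print("pin",p,[tool(onz(W,*p,z),s) for z in(80,84)])
```

```text
pin top [492.14904406  86.2905499   84.81228312] 1.4836198186870482 [34.62  1.62]
276.8414611816406 175.77340698242188 (34.367034912109375, 35.08126449584961) [34.2   0.64]
pin (277.0, 177.0) [array([34.09,  0.76]), array([34.68,  0.75])]
```

```bash
echo '[[[0.34, 0.008, 0, 0, 0, 0], [0.346, 0.008, 0, 0, 0, 0], [0, 0, 0.5, 0, 0, 0], [0, 0, 0.4, 0, 0, 0], [0, 0, 0.3, 0, 0, 0], [0, 0, 0, 0, 0, 0], [0, 0, 0, 0, 0, 0], [0, 0, 0, 0, 0, 0]]]' | python3 drive.py 0 20
echo '[[[0, 0, 0.04, 0, 0, 0], [0, 0, 0.04, 0, 0, 0], [0, 0, 0.02, 0, 0, 0], [0, 0, 0, 0, 0, 0]]]' | python3 drive.py
```

```text
time_s: 19.5
ee_pos: [492.3, 85.8, 51.9]
ee_rot: [179.9, -0.0, 82.0]
force: [0.3, 0.6, -0.5]
gripper_width: 0.5
gripper_force: 0.0
time_s: 19.9
ee_pos: [492.2, 85.6, 46.6]
ee_rot: [179.9, -0.0, 82.0]
force: [0.9, 0.4, 2.4]
gripper_width: 0.2
gripper_force: 1.4
```

```bash
for k in 1; do :; done; echo '[[[0, 0, 0.02, 0, 0, 0], [0, 0, 0.02, 0, 0, 0], [0, 0, 0, 0, 0, 0]]]' | python3 drive.py | egrep 'pos|force'
echo '[[[0, 0, 0.02, 0, 0, 0], [0, 0, 0.02, 0, 0, 0], [0, 0, 0, 0, 0, 0]]]' | python3 drive.py | egrep 'pos|force'
echo '[[[0, 0, 0.02, 0, 0, 0], [0, 0, 0.02, 0, 0, 0], [0, 0, 0, 0, 0, 0]]]' | python3 drive.py | egrep 'pos|force'
```

```text
ee_pos: [492.2, 85.5, 44.5]
force: [0.1, 0.4, 5.2]
gripper_force: 2.4
ee_pos: [492.2, 85.5, 42.7]
force: [-0.1, -0.7, 6.7]
gripper_force: 3.3
ee_pos: [492.3, 85.5, 41.1]
force: [-0.8, -0.5, 9.1]
gripper_force: 4.4
```

```bash
echo '[[[0, 0, 0.02, 0, 0, 0], [0, 0, 0.02, 0, 0, 0], [0, 0, 0, 0, 0, 0]]]' | python3 drive.py | egrep 'pos|force'
echo '[[[0, 0, 0.02, 0, 0, 0], [0, 0, 0.02, 0, 0, 0], [0, 0, 0, 0, 0, 0]]]' | python3 drive.py | egrep 'pos|force'
```

```text
ee_pos: [492.3, 85.5, 39.1]
force: [-1.1, -0.4, 8.3]
gripper_force: 4.5
ee_pos: [492.3, 85.5, 37.1]
force: [-1.2, -0.4, 8.5]
gripper_force: 4.6
```

Converted, 1 mm is 0.02.

```bash
echo '[[[0, 0, 0.02, 0, 0, 0], [0, 0, 0.02, 0, 0, 0], [0, 0, 0, 0, 0, 0]]]' | python3 drive.py | egrep 'pos|force'
echo '[[[0, 0, 0.02, 0, 0, 0], [0, 0, 0, 0, 0, 0]]]' | python3 drive.py | egrep 'pos|force'
```

```text
ee_pos: [492.3, 85.5, 35.1]
force: [-0.3, -0.8, 8.5]
gripper_force: 4.6
ee_pos: [492.3, 85.5, 34.1]
force: [-0.6, 0.0, 8.7]
gripper_force: 4.6
```

Converted, 0.7 mm is 0.014.

```bash
echo '[[[0, 0, 0.014, 0, 0, 0], [0, 0, 0.014, 0, 0, 0], [0, 0, 0, 0, 0, 0]]]' | python3 drive.py | egrep 'pos|force'
echo '[[[0, 0, 0.012, 0, 0, 0], [0, 0, 0, 0, 0, 0]]]' | python3 drive.py | egrep 'pos|force'
```

```text
ee_pos: [492.3, 85.5, 32.7]
force: [-1.5, -0.6, 9.3]
gripper_force: 4.7
ee_pos: [492.3, 85.5, 32.5]
force: [-1.4, -0.4, 12.4]
gripper_force: 5.9
```

```bash
echo '[[[0, 0, 0.012, 0, 0, 0], [0, 0, 0, 0, 0, 0]]]' | python3 drive.py | egrep 'pos|force'
echo '[[[0, 0, 0.012, 0, 0, 0], [0, 0, 0, 0, 0, 0]]]' | python3 drive.py | egrep 'pos|force'
```

```text
ee_pos: [492.4, 85.5, 32.3]
force: [-1.5, -1.4, 15.2]
gripper_force: 7.5
ee_pos: [492.4, 85.5, 32.2]
force: [-2.9, -0.3, 17.9]
gripper_force: 9.2
```

The press met a hard stop at 18 N after the roughly 8.5 N slide. I'll retreat and check.

```bash
echo '[[[0, 0, -0.1, 0, 0, 0], [0, 0, -0.4, 0, 0, 0], [0, 0, -0.7, 0, 0, 0], [-0.4, 0, -0.5, 0, 0, 0], [-0.4, 0, 0, 0, 0, 0], [0, 0, 0, 0, 0, 0], [0, 0, 0, 0, 0, 0]]]' | python3 drive.py
python3 - <<'E'
from h import *
s=env.state();W=env.camera_model("wrist");i=env.grab_frame("wrist");a=env.grab_frame("scene");b=env.grab_frame("side")
def pin(im,u,v,r):
    g=cv2.cvtColor(im,cv2.COLOR_BGR2HSV)[v-r:v+r,u-r:u+r];sat=cv2.inRange(g,(0,90,100),(20,255,255))
    k=cv2.inRange(g,(0,0,0),(180,255,110));
    q=max(cv2.findContours(sat,cv2.RETR_EXTERNAL,cv2.CHAIN_APPROX_NONE)[0],key=cv2.contourArea)
    f=np.zeros_like(sat);cv2.drawContours(f,[cv2.convexHull(q)],-1,255,-1);k=cv2.bitwise_and(k,f)
    M=cv2.moments(k,True);N=cv2.moments(f,True)
    return M["m00"],np.round([M["m10"]/max(M["m00"],1)+u-r,M["m01"]/max(M["m00"],1)+v-r],2),np.round([N["m10"]/N["m00"]+u-r,N["m01"]/N["m00"]+v-r],2),cv2.boundingRect(q)
for n,im,old,u,v,r in(("scene",a,"ka",269,183,9),("side",b,"kb",313,243,9),("wrist",i,"kw",277,180,30)):
    print(n,"before",pin(cv2.imread(f"pics/{old}.png"),u,v,r),"after",pin(im,u,v,r))
print(s["ee_pos"],s["gripper_width"])
cv2.imwrite("pics/lw.png",i);cv2.imwrite("pics/la.png",a);cv2.imwrite("pics/lb.png",b)
E
```

```text
time_s: 23.5
ee_pos: [485.3, 45.9, 114.3]
ee_rot: [-179.9, 0.0, 81.9]
force: [-1.0, 0.5, -0.2]
gripper_width: 0.6
gripper_force: 0.0
scene before (9.0, array([268.89, 181.67]), array([268.67, 182.98]), (5, 6, 9, 7)) after (1.0, array([271., 186.]), array([268.5, 183. ]), (5, 6, 8, 7))
side before (21.0, array([312.24, 241.14]), array([312.22, 243.33]), (3, 5, 11, 10)) after (7.0, array([311.71, 242.57]), array([312.26, 243.06]), (3, 4, 11, 11))
wrist before (164.0, array([277.07, 178.05]), array([276.83, 175.87]), (13, 8, 35, 37)) after (88.0, array([276.14, 168.67]), array([276.07, 168.2 ]), (12, 0, 35, 37))
[485.32252858  45.89283444 114.29876608] 0.5867588721497509
```

```bash
python3 -c "
from workcell import env
print(env.job_done())"
```

```text
the job is handed in; nothing more can be done
None
```

The rivet is seated in the cap's ear with its pin pressed flush (the highest force I read was about 18 N), the gripper is clear of everything, and the job was handed in at about 24 s.

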